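Centre-punch the locking-screw spot of a keyhole wall bracket and take it off its block

TASK

The wall bracket on the dark steel block still needs the drill spot for its locking screw. While the two screw heads hold it down, stand the spring-loaded centre punch upright on the scribed cross in the blue patch, press straight down until its spring snaps, nowhere else, and after that take the bracket off: slide it along its keyholes until the wide ends are at the screws, lift it off and lay it flat in the grey tray, support arm up, without dropping it. At the end the punch is to hang in the bore of its wooden stand again; leave the two jars and the amber bottle beside the work where they are.

Things in the scene. Friction and masses are not known exactly. Their poses are not given: they have to be found in the camera images.
- block: Dark steel marking block, 120 (x) x 180 (y) x 28 mm high, fixed on the stone worktop; position and yaw vary. Origin: centre of its underside, z up. Two upright steel shoulder screws stand on its top at x = +3 mm, y = +36 and -36 mm: shank 8 mm thick, round head 17 mm across from 7 to 12 mm above the block's top.
- bracket: Loose white steel wall bracket, 0.28 kg: plate 76 (x) x 150 (y) x 5 mm with a black padded support arm standing up from its middle. Origin: centre of the plate's underside, z up through the arm. At the start it lies on the block, axes along the block's, origin at about x = -13, y = 0 mm of the block, held by the screws in its keyholes with 2 mm of play under the heads.
- spot (a point): The scribed white cross with a 12 mm ring in the blue patch on the bracket's top face, where the punch has to mark: x = 0, y = +62 mm, z = 5 mm in the bracket's frame. The other end of the plate has a drilled hole already.
- support_top (a point): Centre of the top of the bracket's support arm, 56 mm above the plate's underside. The arm is 14 mm thick along the bracket's x and 28 mm wide along its y: grip it across the 14 mm.
- keyhole_wide (a point): Centre of the wide hole (24 mm across) of the keyhole at the bracket's y = +36 mm; it lies at x = -10 mm; an 11 mm wide slot runs from it along +x to a round end at x = +16 mm. The keyhole at y = -36 mm is alike. Slid 26 mm along the block's +x, the bracket has its wide holes under the screw heads (3.5 mm clear all round) and can be lifted.
- punch: Loose spring-loaded centre punch, 126 mm long, 0.2 kg, knurled steel with a brass cap; hangs upright in the stand by its collar, point down. Origin: at its point while the nose is out; z along its axis to the cap. Nose 10 mm thick, tapered, from z = 0 to 28 mm; body 18 mm across to z = 112 mm with a 26 mm collar at z = 55 to 60 mm; cap 21 mm across to z = 126 mm.
- punch_grip (a point): Point on the punch's axis at z = 92 mm, the middle of the knurled grip (18 mm across).
- punch_tip (a point): The point of the punch; it moves with the nose.
- punch_nose (a joint): How far the nose is pushed into the punch, in m: 0 out, 0.012 at its stop. The load rises from about 3 N to about 17 N at 7.5 mm; there the hidden spring snaps and the load drops to about 5 N: beyond 9 mm it has snapped. Lifted off, the nose springs out again.
- stand: Beech stand for the punch, 72 x 72 x 62 mm, fixed on the wooden counter (6 mm higher than the stone); its position varies, and it may have changed places with the tray. Origin: centre of its underside. A 24 mm upright through-bore in its middle; the punch's collar rests on the top, the punch's origin is then 7 mm above the stand's underside.
- stand_mouth (a point): Centre of the bore at the stand's top face, 62 mm above its underside.
- tray: Open grey tray, 185 (its x) x 235 (its y) x 52 mm high outside, walls 4 mm, floor 3 mm thick, fixed on the wooden counter; position and yaw vary, and it may have changed places with the stand. Origin: centre of its underside.
- ointment_jar: White ointment jar, 81 mm across, 75 mm high, a bystander. Origin: centre of its underside.
- amber_bottle: Amber bottle with black cap, 50 mm across, 110 mm high, a bystander. Origin: centre of its underside.
- low_jar: Low white ointment jar, 68 mm across, 50 mm high, a bystander. Origin: centre of its underside.
Not all that is in view belongs to the job. What is shaped like the bracket but green is not meant.

How it is judged:
By the outcome, as a careful person would: the job done as asked, in the order asked, and still so for the second after the job is handed in, with the robot touching nothing.
It also fails if it takes over 70 s, if anything falls off the work surface, if the arm or the gripper's body presses on something with over 40 N, if the wrist force passes 120 N, or if a joint passes its speed limit or range.

ROBOT

A 7-joint arm with a two-finger parallel gripper is mounted at the origin on the work surface; the furniture and walls round the work are solid. World frame = base frame: x ahead of the robot, y to its left, z up, the work surface at z = 0. Lengths are in m, angles in degrees, forces in N, time in s.
With the tool pointing down it reaches from about 0.4 to 0.85 m from the base axis. Payload 6.9 kg.
Tool frame: the origin (TCP) lies at the very end of the fingers, on their centre line; the grasp point (between the pads) lies arm.pinch_z behind it (arm.pinch_z is the distance from the TCP to the grasp point, in m); z points along the fingers, y is the line along which they close (so a half turn about z gives the same grasp; the last joint's range is limited). The gripper opens to 85 mm and grips with 20 to 120 N. Pads are 22 mm wide; open, the fingers measure 114 mm over their backs; the gripper's body (76 mm by 85 mm) begins 54 mm behind the grasp point. The pads swing forward as they close: fully open they stand 13 mm farther back than shut.
Start: joints at [79.727, 29.078, -13.613, 85.955, 7.202, 65.827, -8.869], TCP at [0.176, -0.6, 0.231] pointing down, gripper open.
Joint ranges: [-176.47, 176.47], [-13.61, 117.27], [-81.72, 77.17], [0.22, 143.17], [-87.28, 267.28], [10, 112.55], [-165.47, 165.47]. Speed limits (degrees/s): [136.94, 136.94, 180, 180, 180, 180, 180].

INTERFACE

Orientations are given as a 3x3 rotation matrix whose columns are the frame's x, y, z axes.
In Python, from plant import arm, cams, models gives the robot as it stands.
- The arm moves only by the tool arm_command, never from a script. Its argument "deltas" is a list of rows, each a list of 3 entries, a list of its own where there are three numbers: the closure, from 0 (fully open) to 1 (shut), then the shift along the tool's x, y, z each as a share of 0.3 m, from -1 to 1, then the turn about the tool's z as a share of 120 degrees, from -1 to 1. A call has 1 to 20 rows; each row is the pose to reach, as a shift and turn from the pose commanded when the call began, along the tool's axes at that moment; what a row does not reach only later rows make up. A row lasts 1/12 s, in which the tool goes at most 41.7 mm and 7.16 degrees, less where a joint would pass 70% of its speed; a pose out of reach is approached as far as the arm can. A call with a number of a shift or a turn outside -1 to 1 is refused whole. A call with a gripper value outside its range is refused whole. The fingers move at their own pace and stop on an object; "force" is the grip in N (left out, the last holds). Time passes only in rows, so rows that repeat a pose let the fingers close. It gives the time, the measured TCP pose, the force, the opening and the grip force at its end, in the units of the state.
- arm.read_state(): the state, without advancing time (a new reading comes with each control period).
- cams.get_image(name): name is "scene" or "top"; returns the picture (384x512x3 uint8, red, green, blue); there is no depth.
- cams.camera_model(name): a dict with "fx", "fy", "cx", "cy" (pixels), "cam_to_world" (4x4, takes a point from camera to world coordinates). Camera axes: x right, y down, z forward; pixel columns grow to the right and rows downward; lengths in m; the calibration is good to about 2 mm. A picture is of the moment at which its call begins. camera_model takes no time and is no camera call.
- arm.finish_job(): hands the job in; it is judged then, once.
Trained networks look in the newest picture that a camera, given by its name, has taken for a name from the list of things; names that differ only in an ending like _2 or _b are one class to them, and where a whole thing is asked for, a point or a joint stands for the part that bears it (a point fixed in the world has none). Each returns a list of dicts, best first, with "score" (0 to 1); they miss things now and then, are a little off and sometimes report something else, mostly with a low value. They report only what shows in the picture. A call takes as long as a camera call. They do not tell look-alikes from the thing itself.
- models.trace(name, camera): "region" (384x512 bool, what is visible of it).
- models.spot_point(name, camera): "centre" ([x, y, z] in m, in the coordinates of the camera as it stood for that picture, good to about 4 mm: a listed point, or the origin of a listed thing).
The state is a dict: "clock": time; "q": joint angles; "dq": joint speeds; "joint_torque": joint torques, N m; "tcp_pos": TCP position; "orientation": TCP orientation; "wrist_force": force on the tool from outside, world axes, zero at the start; "moment": the same for the moment, N m; "opening": finger opening in m; "grasp_force": force on a finger pad.
Only numpy, scipy, OpenCV 4.12 (cv2) and the standard library are available. Lean on these libraries where they do the work, as an engineer would, in place of code of your own. Each camera call takes 0.05 s, during which the arm holds its last target. There are 200 camera calls.

## Working session

There is one attempt and no reset: what is moved stays moved. The work goes in short steps, Python scripts to look and compute and a tool call to move; the robot and the scene stay as the last step left them, time stands still between calls to the robot, and variables do not carry over. Pictures are saved under pics/ and viewed, at most 14 in all, crops included, and the job is handed in when it is done.

Besides the shell and the picture viewer there is one more tool, called after ">>>" as name([rows], argument=value, ...), one row to a line, values as JSON. arm_command: Moves the arm, as the interface text tells. Its arguments: {"type":"object","properties":{"deltas":{"type":"array"},"force":{"type":"number"}},"required":["deltas"]}

```bash
ls; mkdir -p pics; python3 - <<'E'
from plant import arm, cams, models
import cv2, numpy as np
s=arm.read_state(); print({k:np.round(v,3).tolist() for k,v in s.items()}); print(arm.pinch_z)
for n in ("scene","top"):
    im=cams.get_image(n); cv2.imwrite(f"pics/{n}0.png",im[...,::-1])
    m=cams.camera_model(n); T=np.array(m["cam_to_world"]); print(n,m["fx"],m["cx"],m["cy"],np.round(T,3).tolist())
    for o in ["block","bracket","spot","support_top","keyhole_wide","punch","punch_grip","stand","stand_mouth","tray","ointment_jar","amber_bottle","low_jar"]:
        for r in models.spot_point(o,n)[:3]:
            p=T@np.r_[r["centre"],1]; print(o,round(r["score"],2),np.round(p[:3],4))
E
```

```text
pics
{'clock': 0.0, 'q': [79.727, 29.126, -13.61, 86.008, 7.201, 65.828, -8.868], 'dq': [-0.012, 0.101, 0.073, -0.015, -0.004, -0.083, 0.025], 'joint_torque': [0.001, -62.059, -2.186, -24.965, 0.013, 0.012, 0.0], 'tcp_pos': [0.175, -0.599, 0.23], 'orientation': [[0.96, 0.281, -0.001], [0.281, -0.96, 0.002], [-0.0, -0.002, -1.0]], 'wrist_force': [0.23, 0.59, 0.186], 'moment': [0.002, -0.004, 0.024], 'grasp_force': 0.0, 'opening': 0.085}
0.0187
scene 459.91210448966376 259.42151356882516 195.17348671750352 [[0.499, -0.548, 0.671, -0.68], [-0.866, -0.305, 0.396, -0.687], [-0.012, -0.779, -0.627, 1.204], [0.0, 0.0, 0.0, 1.0]]
block 0.73 [ 0.5387  0.1125 -0.0006]
bracket 0.55 [0.5255 0.1226 0.0333]
spot 0.47 [0.5508 0.1733 0.0371]
support_top 0.83 [0.5247 0.1183 0.0894]
support_top 0.71 [ 0.5182 -0.4169  0.0101]
keyhole_wide 0.58 [0.5296 0.1525 0.0318]
punch 0.58 [ 0.5197 -0.4161  0.0117]
punch_grip 0.39 [ 0.5222 -0.4151  0.1062]
stand 0.69 [ 0.5193 -0.4161  0.0075]
stand_mouth 0.57 [ 0.5154 -0.4156  0.0651]
tray 0.97 [ 0.4995 -0.2051  0.0074]
ointment_jar 0.68 [ 0.6992 -0.1707  0.0074]
t
[... 232 characters left out ...]
209 0.4604 0.0013]
spot 0.62 [0.5471 0.1752 0.0351]
spot 0.56 [0.3511 0.5131 0.0032]
support_top 0.98 [0.3171 0.4581 0.0551]
support_top 0.92 [0.5237 0.1167 0.0845]
support_top 0.39 [0.5205 0.3333 0.0018]
keyhole_wide 0.78 [0.5276 0.1558 0.0309]
keyhole_wide 0.62 [0.4508 0.3197 0.0013]
keyhole_wide 0.61 [ 0.3326  0.4977 -0.0007]
punch 0.4 [ 0.5176 -0.4134  0.0141]
punch_grip 0.57 [ 0.5153 -0.4137  0.1043]
stand 0.98 [ 0.5212 -0.4149  0.0048]
stand_mouth 0.89 [ 0.5184 -0.4113  0.0699]
tray 0.55 [ 0.4978 -0.2034  0.0035]
ointment_jar 0.7 [ 6.945e-01 -1.612e-01  4.000e-04]
amber_bottle 0.47 [0.451  0.3145 0.0046]
low_jar 0.8 [0.5209 0.3333 0.0024]
low_jar 0.37 [ 6.960e-01 -1.614e-01  4.000e-04]
```

View pics/scene0.png

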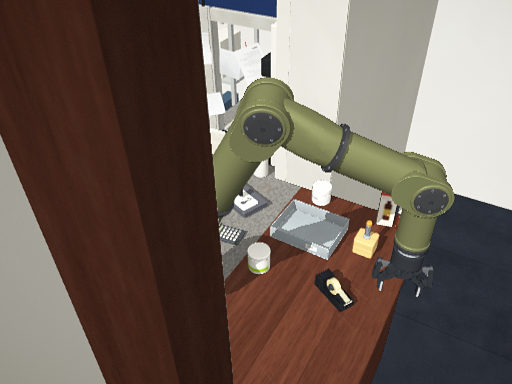

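View pics/top0.png

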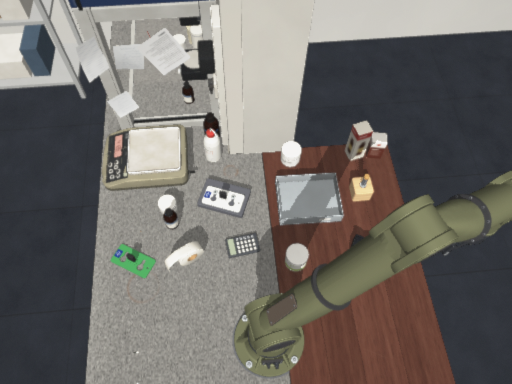

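The scene picture shows the block with bracket at (246,200), the tray at (310,228) and the stand with the punch at (366,243). In the top picture they are at (225,197), (309,198) and (362,188), and the green look-alike is at (133,260). Next I'll zoom in on the important parts.

```bash
cat > h.py <<'E'
from plant import arm, cams, models
import cv2, numpy as np
def cam(n):
    m=cams.camera_model(n); return m, np.array(m["cam_to_world"])
def ray(n,uv,z):
    m,T=cam(n); d=T[:3,:3]@np.array([(uv[0]-m["cx"])/m["fx"],(uv[1]-m["cy"])/m["fy"],1]); o=T[:3,3]
    return o+d*(z-o[2])/d[2]
def proj(n,p):
    m,T=cam(n); c=np.linalg.inv(T)@np.r_[p,1]; return np.array([m["cx"]+m["fx"]*c[0]/c[2],m["cy"]+m["fy"]*c[1]/c[2]])
def tri(*obs): # obs: (cam,uv) -> least squares point, residual
    A=np.zeros((3,3));b=np.zeros(3);L=[]
    for n,uv in obs:
        m,T=cam(n); d=T[:3,:3]@np.array([(uv[0]-m["cx"])/m["fx"],(uv[1]-m["cy"])/m["fy"],1]); d/=np.linalg.norm(d)
        P=np.eye(3)-np.outer(d,d); A+=P; b+=P@T[:3,3]; L.append((P,T[:3,3]))
    p=np.linalg.solve(A,b); return p,[round(float(np.linalg.norm(P@(p-o))),4) for P,o in L]
def crop(im,u0,v0,w,h,k):
    return cv2.resize(im[v0:v0+h,u0:u0+w],None,fx=k,fy=k,interpolation=cv2.INTER_CUBIC)
def pts(n,o,k=2):
    _,T=cam(n); return [(round(r["score"],2),np.round((T@np.r_[r["centre"],1])[:3],4)) for r in models.spot_point(o,n)[:k]]
E
python3 - <<'E'
from h import *
t=cv2.imread("pics/top0.png"); s=cv2.imread("pics/scene0.png")
A=crop(t,192,172,66,50,6); B=crop(s,222,180,66,50,6)
C=crop(t,270,160,132,80,3); D=crop(s,265,190,132,80,3)
cv2.imwrite("pics/z1.png",np.vstack([np.hstack([A,B]),np.hstack([C,D])]))
# blue patch
for n,im,box in (("top",t,(192,172,66,50)),("scene",s,(222,180,66,50))):
    u,v,w,h=box; c=im[v:v+h,u:u+w].astype(int); m=(c[...,0]-c[...,2]>35)
    ys,xs=np.nonzero(m); wt=(c[...,0]-c[...,2])[ys,xs]
    uv=(np.average(xs,weights=wt)+u,np.average(ys,weights=wt)+v); print(n,len(xs),uv,ray(n,uv,0.033))
E
```

```text
top 36 (np.float64(207.20699831365937), np.float64(194.36509274873524)) [0.54861247 0.17691745 0.033     ]Traceback (most recent call last):
  File "<stdin>", line 10, in <module>
    raise ZeroDivisionError(
        "Weights sum to zero, can't be normalized")
ZeroDivisionError: Weights sum to zero, can't be normalized
```

View pics/z1.png

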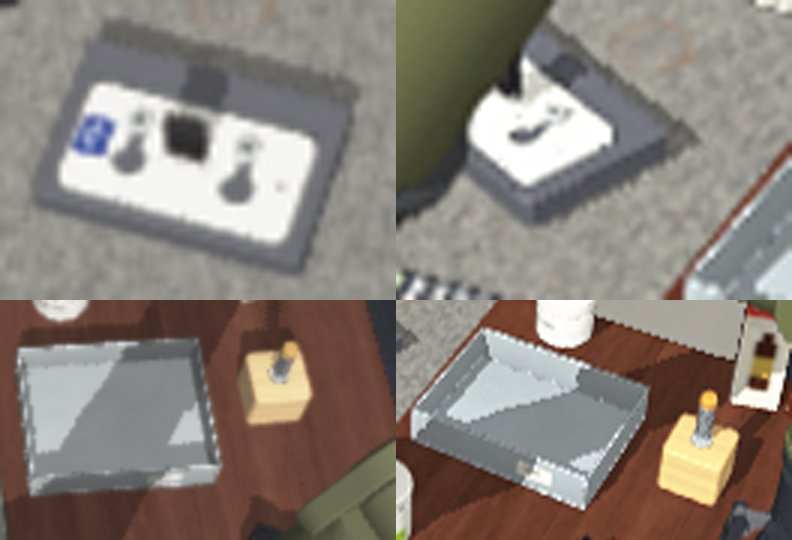

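The zoom shows the blue patch at top pixel (207,194), the plate centre near (223,199), the tray rim corners, and the punch cap at about (367,176) in top. I'll fit these.

```bash
python3 - <<'E'
from h import *
t=cv2.imread("pics/top0.png"); s=cv2.imread("pics/scene0.png")
# plate from white mask
c=t[172:222,192:258]; m=(c.min(2)>175).astype(np.uint8)
n,l,st,ce=cv2.connectedComponentsWithStats(m); i=1+np.argmax(st[1:,4]); 
cs,_=cv2.findContours(cv2.resize((l==i).astype(np.uint8)*255,None,fx=8,fy=8,interpolation=cv2.INTER_CUBIC)//128,cv2.RETR_EXTERNAL,cv2.CHAIN_APPROX_NONE)
k=max(cs,key=len)[:,0,:]; W=np.array([ray("top",((x+.5)/8-.5+192,(y+.5)/8-.5+172),.033)[:2]*1000 for x,y in k],np.float32)
print("plate",cv2.minAreaRect(W))
# by hand corners
f=lambda x,y,u,v,K:((x+.5)/K-.5+u,(y+.5)/K-.5+v)
P=np.array([ray("top",f(x,y,192,172,6),.033)[:2] for x,y in [(95,82),(318,137),(280,245),(58,188)]]);print(P.mean(0),np.linalg.norm(P[0]-P[1]),np.linalg.norm(P[1]-P[2]),np.degrees(np.arctan2(*(P[0]-P[1])[::-1]))-90)
P=np.array([ray("top",f(x,y,270,160,3),.058)[:2] for x,y in [(18,47),(200,42),(220,165),(30,194)]]);print("tray",P,P.mean(0),np.linalg.norm(P[0]-P[1]),np.linalg.norm(P[1]-P[2]))
P2=np.array([ray("scene",f(x,y,265,190,3),.058)[:2] for x,y in [(88,30),(253,86),(190,206),(17,112)]]);print("tray sc",P2,P2.mean(0))
obs=[]
for n,im,(u,v,w,h) in (("top",t,(355,170,20,20)),("scene",s,(360,215,20,20))):
    c=im[v:v+h,u:u+w].astype(int); q=(c[...,2]>150)&(c[...,0]<90)&(c[...,2]-c[...,0]>110)
    q=q&(np.arange(v,v+h)[:,None]<(182 if n=="top" else 228)); ys,xs=np.nonzero(q); uv=(xs.mean()+u,ys.mean()+v); print(n,len(xs),uv,ray(n,uv,.132)); obs.append((n,uv))
print(tri(*obs))
for z in (.068,.013): print(proj("top",[.518,-.414,z]))
E
```

```text
plate ((524.8616943359375, 118.4827880859375), (154.408447265625, 82.65701293945312), 68.1650619506836)
[0.5247279  0.11857724] 0.14967689477861182 0.08008631593185402 -20.84606077527458
tray [[ 0.59427081 -0.09166671]
 [ 0.58030389 -0.32731699]
 [ 0.40418901 -0.31969435]
 [ 0.38708036 -0.08145262]] [ 0.49146102 -0.20503267] 0.23606382376340715 0.17627975989254407
tray sc [[ 0.58883093 -0.09565607]
 [ 0.59026035 -0.32375504]
 [ 0.36441654 -0.33657922]
 [ 0.40565996 -0.09076237]] [ 0.48729195 -0.21168817]
top 0 (np.float64(nan), np.float64(nan)) [nan nan nan]
scene 20 (np.float64(368.65), np.float64(222.5)) [ 0.52082986 -0.4140785   0.132     ]
(array([nan, nan, nan]), [nan, nan])
[362.16751789 184.57485859]
[359.10415277 191.43903186]<stdin>:17: RuntimeWarning: Mean of empty slice.
  ret = ret.dtype.type(ret / rcount)
```

>>> arm_command([
  [0,[0.9,-0.268,0],0],
  [0,[0.9,-0.268,0],0],
  [0,[0.9,-0.268,0],0],
  [0,[0.9,-0.268,0],0],
  [0,[0.9,-0.268,0],0],
  [0,[0.9,-0.268,0],0],
  [0,[0.9,-0.268,0],0],
  [0,[0.9,-0.268,0],0],
  [0,[0.9,-0.268,0],0],
])

```text
clock: 2.15
tcp_pos: [0.4144, -0.4448, 0.2313]
orientation: [[0.958, 0.286, 0.001], [0.286, -0.958, 0.001], [0.001, -0.0, -1.0]]
wrist_force: [0.0, -0.1, 0.8]
opening: 0.0853
grasp_force: 0.0
```

>>> arm_command([
  [0,[0.363,0.003,0.1],0],
  [0,[0.363,0.003,0.1],0],
  [0,[0.363,0.003,0.1],0],
  [0,[0.363,0.003,0.1],0],
  [0,[0.363,0.003,0.1],0],
])

```text
clock: 2.57
tcp_pos: [0.5171, -0.4168, 0.2]
orientation: [[0.959, 0.282, -0.001], [0.282, -0.959, 0.001], [-0.001, -0.002, -1.0]]
wrist_force: [-0.3, -0.9, 0.2]
opening: 0.0858
grasp_force: 0.0
```

```bash
python3 - <<'E'
from h import *
im={n:cams.get_image(n)[...,::-1].copy() for n in ("top","scene")}
for n in im: cv2.imwrite(f"pics/{n}1.png",im[n])
for n in im:
    for o in ("punch_grip","punch","stand_mouth"): print(n,o,pts(n,o,1))
print(arm.read_state()["tcp_pos"])
cv2.imwrite("pics/z2.png",np.hstack([crop(im["top"],320,140,80,80,5),crop(im["scene"],325,185,80,80,5)]))
E
```

```text
top punch_grip []
top punch []
top stand_mouth [(0.19, array([0.5498, 0.1753, 0.0368]))]
scene punch_grip [(0.52, array([ 0.5248, -0.4154,  0.1028]))]
scene punch [(0.43, array([ 0.5177, -0.413 ,  0.0143]))]
scene stand_mouth [(0.88, array([ 0.5138, -0.4139,  0.0646]))]
[ 0.51604878 -0.41788716  0.20178985]
```

View pics/z2.png

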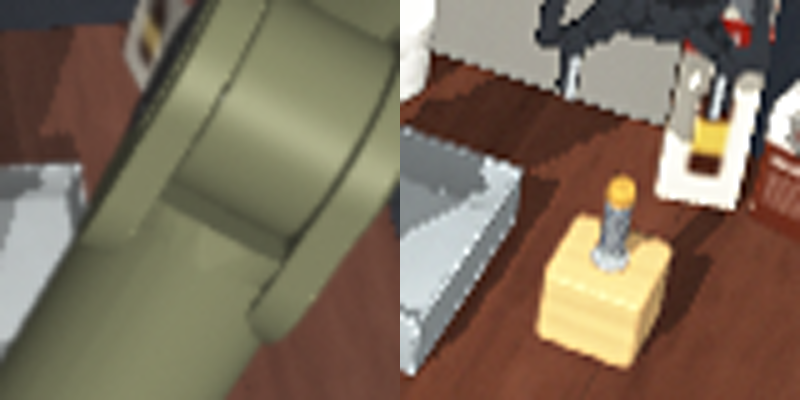

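The scene crop shows the punch at crop (615,235), with its cap centre at about full-image pixel (369,223). The open fingers are centred above it, clear of the carton behind. Now I'll descend and grip.

>>> arm_command([
  [0,[0.013,-0.008,0.12],0],
  [0,[0.013,-0.008,0.24],0],
  [0,[0.013,-0.008,0.34],0],
  [0,[0.013,-0.008,0.387],0],
  [0,[0.013,-0.008,0.387],0],
  [0,[0.013,-0.008,0.387],0],
  [1,[0.013,-0.008,0.387],0],
  [1,[0.013,-0.008,0.387],0],
  [1,[0.013,-0.008,0.387],0],
  [1,[0.013,-0.008,0.387],0],
  [1,[0.013,-0.008,0.387],0],
  [1,[0.013,-0.008,0.387],0],
  [1,[0.013,-0.008,0.387],0],
  [1,[0.013,-0.008,0.387],0],
], force=80)

```text
clock: 4.13
tcp_pos: [0.5202, -0.4138, 0.0859]
orientation: [[0.96, 0.281, 0.001], [0.281, -0.96, -0.0], [0.0, 0.001, -1.0]]
wrist_force: [-0.7, 0.8, 5.8]
opening: 0.0163
grasp_force: 77.7
```

>>> arm_command([
  [1,[0,0,-0.08],0],
  [1,[0,0,-0.2],0],
  [1,[0,0,-0.32],0],
  [1,[0,0,-0.43],0],
  [1,[0,0,-0.45],0],
  [1,[0.04,-0.12,-0.45],0],
  [1,[0.08,-0.24,-0.45],0],
  [1,[0.12,-0.36,-0.45],0],
  [1,[0.16,-0.48,-0.45],0],
  [1,[0.2,-0.59,-0.45],0],
  [1,[0.24,-0.7,-0.45],0],
  [1,[0.28,-0.82,-0.45],0],
  [1,[0.321,-0.931,-0.45],0],
  [1,[0.321,-0.931,-0.45],0],
])

```text
clock: 5.3
tcp_pos: [0.5342, -0.1089, 0.2199]
orientation: [[0.957, 0.291, -0.0], [0.291, -0.957, 0.005], [0.001, -0.005, -1.0]]
wrist_force: [1.4, 0.7, -1.9]
opening: 0.0162
grasp_force: 78.9
```

>>> arm_command([
  [1,[0.04,-0.12,0],0],
  [1,[0.08,-0.24,0],0],
  [1,[0.12,-0.36,0],0],
  [1,[0.16,-0.48,0],0],
  [1,[0.2,-0.59,0],0],
  [1,[0.24,-0.7,0],0],
  [1,[0.28,-0.82,0],0],
  [1,[0.321,-0.931,0],0],
  [1,[0.321,-0.931,0.1],0],
  [1,[0.321,-0.931,0.2],0],
  [1,[0.321,-0.931,0.25],0],
  [1,[0.321,-0.931,0.25],0],
  [1,[0.321,-0.931,0.25],0],
])

```text
clock: 6.38
tcp_pos: [0.5473, 0.1761, 0.1442]
orientation: [[0.96, 0.281, -0.003], [0.281, -0.96, -0.001], [-0.003, -0.0, -1.0]]
wrist_force: [0.2, 0.8, -1.7]
opening: 0.0167
grasp_force: 79.1
```

```bash
python3 - <<'E'
from h import *
im={n:cams.get_image(n)[...,::-1].copy() for n in ("top","scene")}
for n in im: cv2.imwrite(f"pics/{n}2.png",im[n])
s=arm.read_state(); p=s["tcp_pos"]; print(p,s["wrist_force"],s["orientation"][:,2])
for n in im:
    for o in ("punch_tip","punch_grip","spot"): print(n,o,pts(n,o,2))
    q=np.r_[p[:2],p[2]-.0729]; print("tip",proj(n,q),"below",proj(n,np.r_[p[:2],.033]),"spot",proj(n,[.548,.176,.033]))
cv2.imwrite("pics/z3.png",np.hstack([crop(im["top"],182,150,80,80,5),crop(im["scene"],205,140,80,80,5)]))
E
```

```text
[0.54857509 0.17664733 0.14617548] [ 1.04778651 -0.67906589 -1.67224868] [ 1.36459007e-03  6.51452186e-04 -9.99998857e-01]
top punch_tip []
top punch_grip [(0.7, array([ 0.4999, -0.2044,  0.0079])), (0.41, array([0.544 , 0.1768, 0.1598]))]
top spot [(0.86, array([0.351 , 0.5146, 0.0034])), (0.67, array([0.5476, 0.1755, 0.0342]))]
tip [206.42126929 189.32951311] below [207.2780291  194.36796938] spot [207.45436766 194.48623454]
scene punch_tip []
scene punch_grip [(0.39, array([0.5476, 0.176 , 0.1621]))]
scene spot [(0.89, array([0.5524, 0.1754, 0.0362]))]
tip [229.84763101 181.63373677] below [230.35920268 189.40920762] spot [230.41563248 189.53126775]
```

View pics/z3.png

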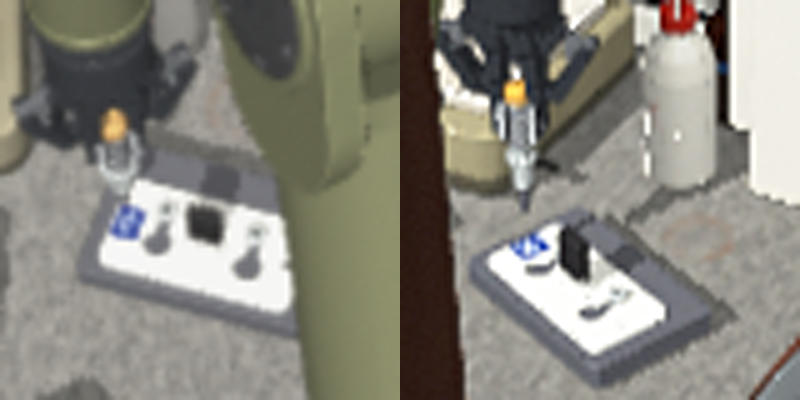

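The scene crop shows the punch tip at about (229.8,181.2) and the blue patch at (230.6,189), with top in agreement. I'll measure the patch centroid in both views.

```bash
python3 - <<'E'
from h import *
obs=[]
for n,(u,v,w,h) in (("top",(196,184,22,20)),("scene",(219,178,24,22))):
    im=cv2.imread(f"pics/{n}2.png"); c=im[v:v+h,u:u+w].astype(float)
    d=np.clip(c[...,0]-c[...,2]-15,0,None); m=(d>5).astype(np.uint8)
    k,l,st,_=cv2.connectedComponentsWithStats(m); i=1+np.argmax(st[1:,4]); m=l==i
    box=cv2.minAreaRect(np.argwhere(m)[:,::-1].astype(np.float32))
    ys,xs=np.nonzero(m); uv=(np.average(xs,weights=d[m])+u,np.average(ys,weights=d[m])+v)
    b=(box[0][0]+u,box[0][1]+v); print(n,m.sum(),uv,b,ray(n,uv,.033)[:2],ray(n,b,.033)[:2]); obs.append((n,uv))
print(tri(*obs))
E
```

```text
top 40 (np.float64(207.18351324828262), np.float64(194.23994111874387)) (207.0, 194.0) [0.54916405 0.1769809 ] [0.55027054 0.17763064]
scene 29 (np.float64(230.60764705882352), np.float64(188.78470588235294)) (230.4000005722046, 188.80000114440918) [0.55260509 0.17801999] [0.55210041 0.17871653]
(array([0.5486376 , 0.17630359, 0.03570315]), [0.001, 0.001])
```

>>> arm_command([
  [1,[0,0,0.04],0],
  [1,[0,0,0.08],0],
  [1,[0,0,0.11],0],
  [1,[0,0,0.12],0],
  [1,[0,0,0.12],0],
  [1,[0,0,0.12],0],
  [1,[0,0,0.12],0],
], force=110)

```text
clock: 7.37
tcp_pos: [0.5482, 0.1767, 0.1098]
orientation: [[0.96, 0.281, 0.001], [0.281, -0.96, 0.0], [0.001, -0.0, -1.0]]
wrist_force: [0.8, -0.7, -1.8]
opening: 0.0161
grasp_force: 107.1
```

```bash
python3 - <<'E'
from h import *
im={n:cams.get_image(n)[...,::-1].copy() for n in ("top","scene")}
for n in im: cv2.imwrite(f"pics/{n}3.png",im[n])
s=arm.read_state(); p=s["tcp_pos"]; print(p,s["wrist_force"],s["orientation"][:,2])
cv2.imwrite("pics/z4.png",np.hstack([crop(im["top"],192,170,40,40,10),crop(im["scene"],212,160,40,40,10)]))
for n in im: print(proj(n,np.r_[p[:2],p[2]-.0729]))
E
```

```text
[0.5482476  0.17668596 0.10982104] [ 0.46380057 -0.72443216 -1.38669433] [ 1.04119571e-03  3.65093687e-04 -9.99999391e-01]
[207.19014301 193.96245581]
[230.25911449 188.70122577]
```

View pics/z4.png

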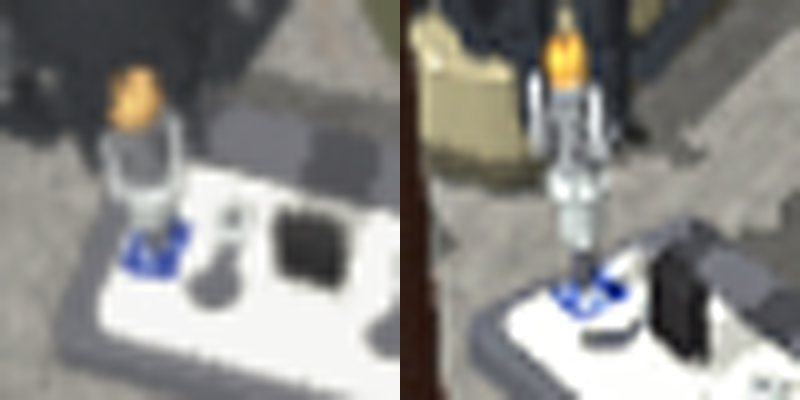

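The tip sits over the patch centre in both views: top crop (157,246) and scene crop (586,285). Now I'll press down slowly.

>>> arm_command([
  [1,[0,0,0.006],0],
  [1,[0,0,0.012],0],
  [1,[0,0,0.018],0],
  [1,[0,0,0.024],0],
  [1,[0,0,0.03],0],
  [1,[0,0,0.034],0],
  [1,[0,0,0.034],0],
])

```text
clock: 8.05
tcp_pos: [0.5484, 0.1767, 0.1]
orientation: [[0.96, 0.281, 0.002], [0.281, -0.96, 0.0], [0.002, 0.0, -1.0]]
wrist_force: [-2.4, -1.5, 9.6]
opening: 0.0157
grasp_force: 107.5
```

>>> arm_command([
  [1,[0,0,0.005],0],
  [1,[0,0,0.01],0],
  [1,[0,0,0.014],0],
  [1,[0,0,0.014],0],
])

```text
clock: 8.38
tcp_pos: [0.5495, 0.1766, 0.097]
orientation: [[0.96, 0.281, 0.004], [0.281, -0.96, 0.0], [0.004, 0.001, -1.0]]
wrist_force: [0.8, -0.4, 8.8]
opening: 0.0158
grasp_force: 108.2
```

>>> arm_command([
  [1,[0,0,0.004],0],
  [1,[0,0,0.006],0],
  [1,[0,0,0.006],0],
])

```text
clock: 8.63
tcp_pos: [0.5487, 0.1779, 0.0945]
orientation: [[0.96, 0.281, 0.003], [0.281, -0.96, 0.002], [0.003, -0.001, -1.0]]
wrist_force: [-1.2, 1.9, 7.6]
opening: 0.016
grasp_force: 108.8
```

```bash
python3 - <<'E'
from h import *
for i in range(3):
    im=cams.get_image("scene")[...,::-1].copy(); s=arm.read_state(); print(s["clock"],s["tcp_pos"],s["wrist_force"],s["joint_torque"])
cv2.imwrite("pics/scene4.png",im); m=cams.get_image("top")[...,::-1].copy(); cv2.imwrite("pics/top4.png",m)
cv2.imwrite("pics/z5.png",np.hstack([crop(m,192,170,40,40,10),crop(im,212,160,40,40,10)]))
E
```

```text
8.6833 [0.54869841 0.17792314 0.09435705] [-1.27941077  1.79626204  6.81034605] [ 1.05121203e+00 -5.69881940e+01 -2.32792184e+00 -1.73924822e+01
  5.47159687e-01  1.23682581e-01  4.55043919e-03]
8.7333 [0.54867609 0.17793429 0.09423377] [-0.8371621   1.24575091  6.37661012] [ 1.01901926e+00 -5.71134567e+01 -2.35231072e+00 -1.73776817e+01
  5.37316203e-01  1.50674921e-01  6.86614338e-03]
8.7833 [0.54866952 0.17791351 0.09418549] [-0.30826958  1.7318755   5.55163653] [ 1.03757344e+00 -5.69215536e+01 -2.34548561e+00 -1.73008955e+01
  5.28760627e-01  1.56637682e-01  7.45841913e-03]
```

View pics/z5.png

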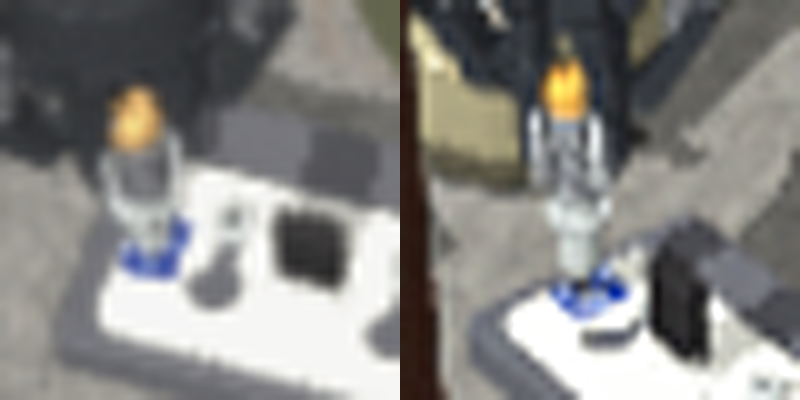

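The filtered force is decaying to about 5 N with the nose nearly fully in, so the spring has snapped. In the crop the collar has come down and the nose is hidden in the patch. I'll lift and carry the punch back.

>>> arm_command([
  [1,[0,0,-0.04],0],
  [1,[0,0,-0.1],0],
  [1,[0,0,-0.2],0],
  [1,[0,0,-0.32],0],
  [1,[0,0,-0.41],0],
  [1,[0,0,-0.42],0],
  [1,[-0.04,0.12,-0.42],0],
  [1,[-0.08,0.24,-0.42],0],
  [1,[-0.12,0.36,-0.42],0],
  [1,[-0.16,0.48,-0.42],0],
  [1,[-0.2,0.59,-0.42],0],
  [1,[-0.24,0.7,-0.42],0],
  [1,[-0.28,0.82,-0.42],0],
  [1,[-0.321,0.931,-0.42],0],
  [1,[-0.321,0.931,-0.42],0],
  [1,[-0.321,0.931,-0.42],0],
])

```text
clock: 10.17
tcp_pos: [0.5329, -0.1216, 0.2178]
orientation: [[0.961, 0.276, -0.002], [0.276, -0.961, -0.001], [-0.002, 0.0, -1.0]]
wrist_force: [0.9, 1.4, -1.8]
opening: 0.016
grasp_force: 107.9
```

>>> arm_command([
  [1,[-0.04,0.12,0],0],
  [1,[-0.08,0.24,0],0],
  [1,[-0.12,0.36,0],0],
  [1,[-0.16,0.48,0],0],
  [1,[-0.2,0.59,0],0],
  [1,[-0.24,0.7,0],0],
  [1,[-0.28,0.82,0],0],
  [1,[-0.321,0.931,0],0],
  [1,[-0.321,0.931,0],0],
  [1,[-0.321,0.931,0],0],
  [1,[-0.321,0.931,0],0],
])

```text
clock: 11.08
tcp_pos: [0.5207, -0.4117, 0.218]
orientation: [[0.959, 0.282, -0.0], [0.282, -0.959, 0.002], [0.0, -0.002, -1.0]]
wrist_force: [0.3, 0.7, -1.1]
opening: 0.0158
grasp_force: 108.1
```

```bash
python3 - <<'E'
from h import *
im={n:cams.get_image(n)[...,::-1].copy() for n in ("scene","top")}
for n in im: cv2.imwrite(f"pics/{n}5.png",im[n])
s=arm.read_state(); p=s["tcp_pos"]; print(s["clock"],p,s["wrist_force"],s["orientation"],s["q"])
d=np.array([.5202,-.4138])-p[:2]; R=s["orientation"]; print("to go tool",R.T@np.r_[d,0])
for o in ("punch_tip","punch_grip","stand_mouth","stand"): print(o,pts("scene",o,1))
print(proj("scene",np.r_[p[:2],p[2]-.0729]),proj("scene",[.5202,-.4138,.068]))
cv2.imwrite("pics/z6.png",crop(im["scene"],330,180,75,75,8))
E
```

```text
11.1833 [ 0.52107769 -0.4111009   0.21869832] [-0.10100503  0.60149405 -2.93735849] [[ 9.58814060e-01  2.84034471e-01  1.32949970e-04]
 [ 2.84033897e-01 -9.58812880e-01  1.61458461e-03]
 [ 5.86071829e-04 -1.51032413e-03 -9.99998688e-01]] [ 45.18884501  33.31790579 -15.89862824  80.47548998   9.28131979
  67.53485133 -45.27789472]
to go tool [-1.60818075e-03  2.33863923e-03 -4.47461856e-06]
punch_tip []
punch_grip [(0.53, array([ 0.5216, -0.412 ,  0.2367]))]
stand_mouth [(0.71, array([ 0.5148, -0.4206,  0.0657]))]
stand [(0.68, array([ 0.5192, -0.4116,  0.0093]))]
[368.39071502 219.18986425] [366.03978253 236.01381865]
```

View pics/z6.png

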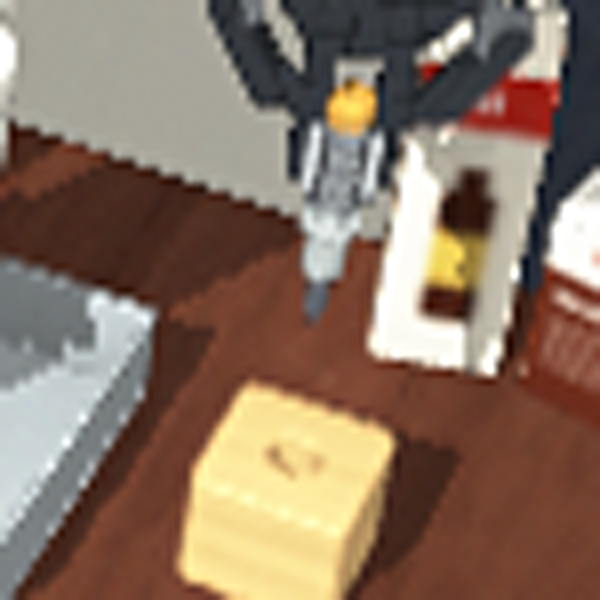

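The crop shows the tip at (315,320) and the bore at (296,458), that is full-image (366.6,236.9). That matches the remembered grasp spot within about 1–2 mm, so I'll lower the punch in.

>>> arm_command([
  [1,[-0.008,0.009,0.08],0],
  [1,[-0.008,0.009,0.16],0],
  [1,[-0.008,0.009,0.22],0],
  [1,[-0.008,0.009,0.22],0],
  [1,[-0.008,0.009,0.25],0],
  [1,[-0.008,0.009,0.28],0],
  [1,[-0.008,0.009,0.31],0],
  [1,[-0.008,0.009,0.34],0],
  [1,[-0.008,0.009,0.37],0],
  [1,[-0.008,0.009,0.4],0],
  [1,[-0.008,0.009,0.42],0],
  [1,[-0.008,0.009,0.43],0],
  [1,[-0.008,0.009,0.43],0],
])

```text
clock: 12.47
tcp_pos: [0.5181, -0.4167, 0.0891]
orientation: [[0.96, 0.281, -0.001], [0.281, -0.96, 0.001], [-0.001, -0.001, -1.0]]
wrist_force: [0.3, 0.6, -1.5]
opening: 0.016
grasp_force: 108.1
```

>>> arm_command([
  [1,[0.002,-0.003,0.006],0],
  [1,[0.003,-0.005,0.01],0],
  [1,[0.003,-0.005,0.011],0],
  [1,[0.003,-0.005,0.011],0],
])

```text
clock: 12.8
tcp_pos: [0.519, -0.4152, 0.0869]
orientation: [[0.96, 0.281, 0.0], [0.281, -0.96, -0.0], [0.0, 0.0, -1.0]]
wrist_force: [-0.7, 0.3, -2.0]
opening: 0.0163
grasp_force: 108.1
```

>>> arm_command([
  [1,[0,0,0.004],0],
  [1,[0,0,0.005],0],
  [1,[0,0,0.005],0],
])

```text
clock: 13.05
tcp_pos: [0.5192, -0.4154, 0.086]
orientation: [[0.96, 0.281, 0.001], [0.281, -0.96, -0.001], [0.001, 0.001, -1.0]]
wrist_force: [0.0, 1.9, 4.1]
opening: 0.0162
grasp_force: 108.8
```

>>> arm_command([
  [0,[0,0,0],0],
  [0,[0,0,0],0],
  [0,[0,0,0],0],
  [0,[0,0,0],0],
  [0,[0,0,0],0],
  [0,[0,0,0],0],
  [0,[0,0,-0.1],0],
  [0,[0,0,-0.2],0],
  [0,[0,0,-0.33],0],
  [0,[0,0,-0.45],0],
  [0,[0,0,-0.45],0],
])

```text
clock: 13.97
tcp_pos: [0.5219, -0.417, 0.2285]
orientation: [[0.96, 0.281, 0.01], [0.281, -0.96, -0.007], [0.008, 0.01, -1.0]]
wrist_force: [1.2, -0.6, -0.1]
opening: 0.0851
grasp_force: 0.0
```

```bash
python3 - <<'E'
from h import *
im=cams.get_image("scene")[...,::-1].copy(); cv2.imwrite("pics/scene6.png",im)
s=arm.read_state(); print(s["clock"],s["tcp_pos"],s["opening"])
for o in ("punch_grip","punch"): print(o,pts("scene",o,1))
R=s["orientation"]; print("to bracket, tool", R.T@(np.r_[.5247,.1185,.2]-s["tcp_pos"]))
E
```

```text
14.0167 [ 0.5208279  -0.41637415  0.2249847 ] 0.08524476398491856
punch_grip [(0.6, array([ 0.5224, -0.4168,  0.104 ]))]
punch [(0.63, array([ 0.5161, -0.4203,  0.0126]))]
to bracket, tool [ 0.15375576 -0.51243576  0.02232372]
```

>>> arm_command([
  [0,[0.03,-0.11,0],0],
  [0,[0.06,-0.22,0.01],0],
  [0,[0.1,-0.33,0.02],0],
  [0,[0.13,-0.44,0.03],0],
  [0,[0.16,-0.54,0.04],0],
  [0,[0.19,-0.64,0.05],0],
  [0,[0.22,-0.75,0.06],0],
  [0,[0.256,-0.854,0.074],0],
])

```text
clock: 14.78
tcp_pos: [0.5191, -0.1461, 0.1963]
orientation: [[0.96, 0.281, -0.003], [0.281, -0.96, 0.001], [-0.003, -0.002, -1.0]]
wrist_force: [0.0, 0.5, 0.3]
opening: 0.0853
grasp_force: 0.0
```

>>> arm_command([
  [0,[0.03,-0.11,0],-0.05],
  [0,[0.06,-0.22,0],-0.1],
  [0,[0.1,-0.33,0],-0.15],
  [0,[0.13,-0.44,0],-0.2],
  [0,[0.16,-0.54,0],-0.25],
  [0,[0.19,-0.64,0],-0.3],
  [0,[0.22,-0.75,0.05],-0.35],
  [0,[0.256,-0.854,0.1],-0.4],
  [0,[0.256,-0.854,0.1],-0.4325],
  [0,[0.256,-0.854,0.1],-0.4325],
  [0,[0.256,-0.854,0.1],-0.4325],
])

```text
clock: 15.7
tcp_pos: [0.5215, 0.119, 0.1666]
orientation: [[0.373, 0.928, -0.003], [0.928, -0.373, -0.001], [-0.002, -0.002, -1.0]]
wrist_force: [-0.4, -1.2, -0.1]
opening: 0.0852
grasp_force: 0.0
```

```bash
python3 - <<'E'
from h import *
im={n:cams.get_image(n)[...,::-1].copy() for n in ("scene","top")}
for n in im: cv2.imwrite(f"pics/{n}7.png",im[n])
s=arm.read_state(); p=s["tcp_pos"]; R=s["orientation"]; print(s["clock"],p,R,s["q"])
print("tooly deg",np.degrees(np.arctan2(R[1,1],R[0,1])),"to bracket, tool", R.T@(np.r_[.5247,.1185,.05]-p))
for n in im:
    print(n,pts(n,"support_top",2),pts(n,"spot",2))
cv2.imwrite("pics/z7.png",np.hstack([crop(im["top"],182,150,80,80,5),crop(im["scene"],205,140,80,80,5)]))
E
```

```text
15.8 [0.52224855 0.11803123 0.16751927] [[ 3.75151327e-01  9.26963057e-01 -9.86321528e-04]
 [ 9.26962746e-01 -3.75152205e-01 -9.43783481e-04]
 [-1.24487312e-03 -5.60221686e-04 -9.99999068e-01]] [  6.92307111  27.13138912 -33.08844501 104.59728624  18.04452489
  53.6331915  -56.17234077]
tooly deg -22.03372400207019 to bracket, tool [0.0015005  0.00216238 0.1175163 ]
scene [(0.62, array([0.5271, 0.1201, 0.086 ]))] [(0.77, array([0.5538, 0.1748, 0.0353]))]
top [(0.93, array([0.3181, 0.459 , 0.0578])), (0.62, array([0.5217, 0.1204, 0.0826]))] [(0.96, array([0.3552, 0.5157, 0.0045])), (0.81, array([0.5478, 0.1739, 0.036 ]))]
```

View pics/z7.png

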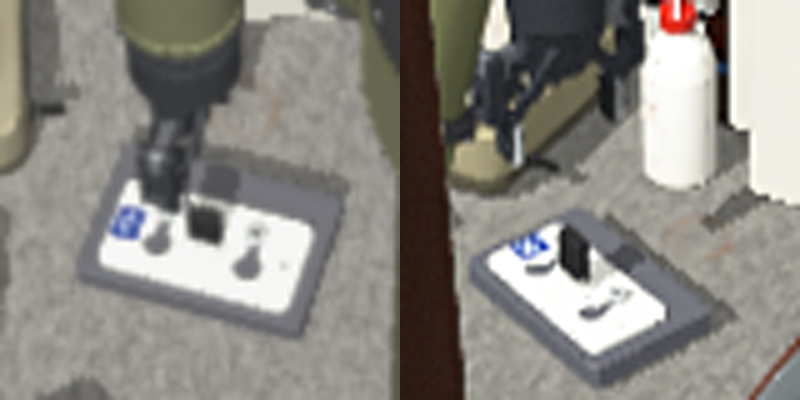

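The bracket hasn't moved: support arm top at crop (205,222) in top and (577,240) in scene. I'll check the finger-to-arm alignment numerically.

```bash
python3 - <<'E'
from h import *
p=np.array([.52225,.11803,.1675]); x=np.array([.375,.927,0]); y=np.array([.927,-.375,0])
for n,(u,v) in (("top",(182,150)),("scene",(205,140))):
    g=lambda q:np.round((proj(n,q)-[u,v]+.5)*5-.5)
    print(n,"tips",[ [g(p+s*.0425*y+w*.011*x+[0,0,.013]).tolist() for w in (-1,1)] for s in (-1,1)],"armtop corners",[g(np.r_[.5247,.1185,.084]+a*.007*y+b*.014*x).tolist() for a,b in ((-1,-1),(-1,1),(1,1),(1,-1))])
E
python3 - <<'E'
import cv2,numpy as np
a=cv2.imread("pics/z7.png"); cv2.imwrite("pics/z8.png",np.hstack([cv2.resize(a[120:270,100:280],None,fx=2.2,fy=2.2),cv2.resize(a[120:270,460:640],None,fx=2.2,fy=2.2)]))
E
```

```text
top tips [[[192.0, 206.0], [162.0, 198.0]], [[230.0, 106.0], [201.0, 99.0]]] armtop corners [[218.0, 226.0], [182.0, 217.0], [188.0, 201.0], [224.0, 210.0]]
scene tips [[[127.0, 166.0], [111.0, 153.0]], [[217.0, 126.0], [200.0, 113.0]]] armtop corners [[174.0, 249.0], [153.0, 232.0], [168.0, 225.0], [188.0, 242.0]]
```

View pics/z8.png

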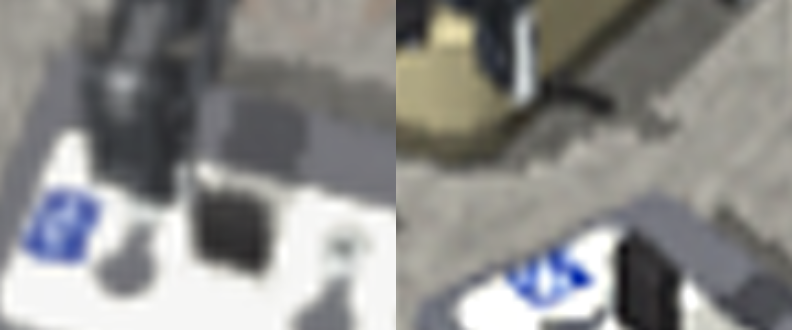

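Predictions match: arm-top corners land within about 1 px and the finger tip agrees. I'll descend and grip.

>>> arm_command([
  [0,[0.005,0.007,0.1],0],
  [0,[0.005,0.007,0.2],0],
  [0,[0.005,0.007,0.3],0],
  [0,[0.005,0.007,0.37],0],
  [0,[0.005,0.007,0.39],0],
  [0,[0.005,0.007,0.39],0],
  [0,[0.005,0.007,0.39],0],
  [1,[0.005,0.007,0.39],0],
  [1,[0.005,0.007,0.39],0],
  [1,[0.005,0.007,0.39],0],
  [1,[0.005,0.007,0.39],0],
  [1,[0.005,0.007,0.39],0],
  [1,[0.005,0.007,0.39],0],
  [1,[0.005,0.007,0.39],0],
  [1,[0.005,0.007,0.39],0],
], force=70)

```text
clock: 17.25
tcp_pos: [0.5255, 0.1202, 0.0516]
orientation: [[0.371, 0.928, 0.001], [0.928, -0.371, 0.0], [0.001, 0.001, -1.0]]
wrist_force: [1.4, -1.1, 6.3]
opening: 0.0128
grasp_force: 69.2
```

>>> arm_command([
  [1,[0,0,-0.003],0],
  [1,[0,0,-0.003],0],
  [1,[0,0.015,-0.003],0],
  [1,[0,0.03,-0.003],0],
  [1,[0,0.045,-0.003],0],
  [1,[0,0.06,-0.003],0],
  [1,[0,0.075,-0.003],0],
  [1,[0,0.087,-0.003],0],
  [1,[0,0.087,-0.003],0],
  [1,[0,0.087,-0.003],0],
  [1,[0,0.087,-0.003],0],
])

```text
clock: 18.17
tcp_pos: [0.5488, 0.1105, 0.0517]
orientation: [[0.371, 0.929, -0.0], [0.929, -0.371, -0.0], [-0.0, -0.0, -1.0]]
wrist_force: [-0.1, 0.7, -3.5]
opening: 0.0131
grasp_force: 68.5
```

```bash
python3 - <<'E'
from h import *
im={n:cams.get_image(n)[...,::-1].copy() for n in ("scene","top")}
for n in im: cv2.imwrite(f"pics/{n}9.png",im[n])
s=arm.read_state(); p=s["tcp_pos"]; R=s["orientation"]; print(s["clock"],p,s["wrist_force"],s["opening"])
print("slid",R.T@(p-np.r_[.5255,.1202,.0516]))
cv2.imwrite("pics/z9.png",np.hstack([crop(im["top"],192,170,50,50,8),crop(im["scene"],217,160,50,50,8)]))
E
```

```text
18.2667 [0.54873506 0.11067948 0.05182238] [-0.58137955  0.06329097 -2.54317199] 0.013051090019221688
slid [-0.00022566  0.02510883 -0.00023097]
```

View pics/z9.png

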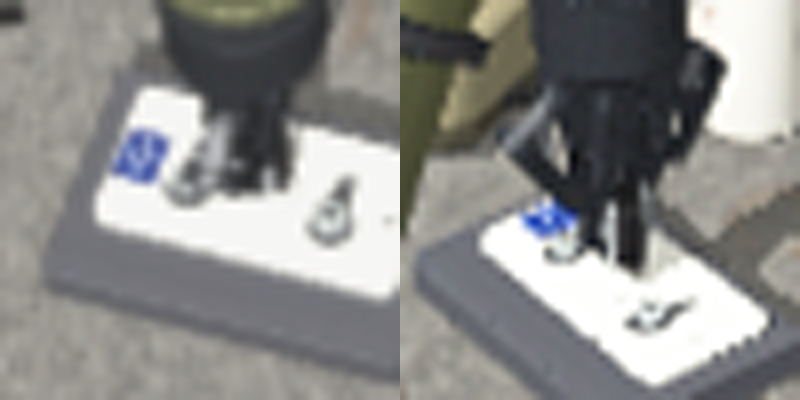

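Both screw heads now show inside the wide holes, at top crop (190,185) and (330,220). I'll lift straight up and carry the bracket to the tray.

>>> arm_command([
  [1,[0,0.003,0],0],
  [1,[0,0.003,-0.02],0],
  [1,[0,0.003,-0.05],0],
  [1,[0,0.003,-0.09],0],
  [1,[0,0.003,-0.17],0],
  [1,[0,0.003,-0.26],0],
  [1,[0,0.003,-0.34],0],
  [1,[-0.06,0.02,-0.36],0],
  [1,[-0.15,0.04,-0.36],0],
  [1,[-0.25,0.06,-0.36],0],
  [1,[-0.35,0.08,-0.36],0],
  [1,[-0.45,0.1,-0.36],0],
  [1,[-0.52,0.12,-0.36],0],
  [1,[-0.52,0.12,-0.36],0],
])

```text
clock: 19.43
tcp_pos: [0.5235, -0.054, 0.1604]
orientation: [[0.378, 0.926, -0.001], [0.926, -0.378, -0.004], [-0.004, 0.001, -1.0]]
wrist_force: [0.1, -0.1, -4.0]
opening: 0.0133
grasp_force: 68.5
```

```bash
python3 - <<'E'
from h import *
s=arm.read_state(); p=s["tcp_pos"]; R=s["orientation"]; print(s["clock"],p,s["wrist_force"],s["opening"],s["grasp_force"])
d=R.T@(np.r_[.498,-.204,p[2]]-p); print("to go share",d/.3)
E
```

```text
19.4333 [ 0.52352119 -0.05395733  0.16036375] [ 0.08959369 -0.07490464 -4.02628753] 0.013261805925433929 68.54806780815125
to go share [-0.49522565  0.11012165  0.00200921]
```

>>> arm_command([
  [1,[-0.06,0.015,0],-0.02],
  [1,[-0.15,0.03,0],-0.05],
  [1,[-0.25,0.05,0],-0.09],
  [1,[-0.34,0.07,0],-0.13],
  [1,[-0.42,0.09,0],-0.17],
  [1,[-0.48,0.11,0],-0.18],
  [1,[-0.495,0.11,0],-0.18],
  [1,[-0.495,0.11,0],-0.18],
  [1,[-0.495,0.11,0],-0.18],
])

```text
clock: 20.18
tcp_pos: [0.5002, -0.1969, 0.1605]
orientation: [[0.004, 1.0, 0.001], [1.0, -0.004, 0.0], [0.0, 0.001, -1.0]]
wrist_force: [0.0, 0.5, -3.8]
opening: 0.0129
grasp_force: 68.5
```

```bash
python3 - <<'E'
from h import *
im={n:cams.get_image(n)[...,::-1].copy() for n in ("scene","top")}
for n in im: cv2.imwrite(f"pics/{n}10.png",im[n])
s=arm.read_state(); p=s["tcp_pos"]; R=s["orientation"]; print(s["clock"],p,s["wrist_force"],s["opening"],R[:,1])
for n in im: print(pts(n,"tray",1))
cv2.imwrite("pics/z10.png",np.hstack([crop(im["top"],262,150,100,100,4),crop(im["scene"],260,150,100,120,4)[:400]]))
E
```

```text
20.2833 [ 0.50055447 -0.19601516  0.16038468] [-0.15845025  1.79388415 -3.0927478 ] 0.01316098069403402 [ 9.99998761e-01 -1.41104486e-03  6.97167478e-04]
[(0.79, array([ 0.5032, -0.2066,  0.0075]))]
[(0.91, array([ 0.4989, -0.203 ,  0.0052]))]
```

View pics/z10.png

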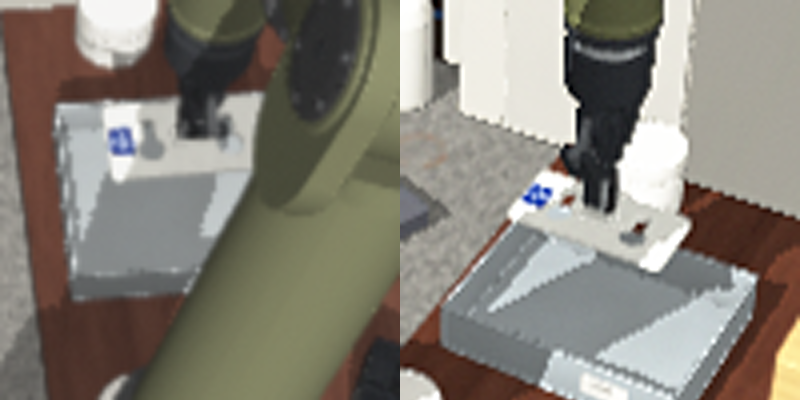

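The bracket is level above the tray and aligned with it: plate at top crop (110–260,100–180), tray rim (57–260,100–298). I'll lower it.

>>> arm_command([
  [1,[-0.015,-0.002,0.06],0],
  [1,[-0.027,-0.002,0.14],0],
  [1,[-0.027,-0.002,0.22],0],
  [1,[-0.027,-0.002,0.3],0],
  [1,[-0.027,-0.002,0.36],0],
  [1,[-0.027,-0.002,0.39],0],
  [1,[-0.027,-0.002,0.405],0],
  [1,[-0.027,-0.002,0.412],0],
  [1,[-0.027,-0.002,0.418],0],
  [1,[-0.027,-0.002,0.418],0],
  [1,[-0.027,-0.002,0.418],0],
])

```text
clock: 21.3
tcp_pos: [0.5001, -0.206, 0.0353]
orientation: [[0.003, 1.0, 0.001], [1.0, -0.003, -0.001], [-0.001, 0.001, -1.0]]
wrist_force: [0.3, 0.3, -3.4]
opening: 0.0133
grasp_force: 68.4
```

>>> arm_command([
  [1,[0,0,0.003],0],
  [1,[0,0,0.006],0],
  [1,[0,0,0.008],0],
  [1,[0,0,0.009],0],
  [1,[0,0,0.009],0],
  [1,[0,0,0.009],0],
])

```text
clock: 21.8
tcp_pos: [0.4996, -0.206, 0.0326]
orientation: [[0.003, 1.0, 0.001], [1.0, -0.003, -0.001], [-0.001, 0.001, -1.0]]
wrist_force: [-2.2, 0.0, 5.2]
opening: 0.0133
grasp_force: 70.0
```

The bracket has touched the tray floor, so I'll release and retreat.

>>> arm_command([
  [0.6,[0,0,0],0],
  [0.6,[0,0,0],0],
  [0.5,[0,0,0],0],
  [0,[0,0,0],0],
  [0,[0,0,0],0],
  [0,[0,0,0],0],
  [0,[0,0,0],0],
  [0,[0,0,-0.05],0],
  [0,[0,0,-0.15],0],
  [0,[0,0,-0.28],0],
  [0,[0,0,-0.42],0],
  [0,[0,0,-0.56],0],
  [0,[0,-0.1,-0.7],0],
  [0,[0,-0.2,-0.7],0],
  [0,[0,-0.2,-0.7],0],
  [0,[0,-0.2,-0.7],0],
])

```text
clock: 23.13
tcp_pos: [0.4382, -0.2064, 0.2427]
orientation: [[0.005, 1.0, 0.0], [1.0, -0.005, -0.002], [-0.002, 0.0, -1.0]]
wrist_force: [1.4, -0.9, 0.2]
opening: 0.0854
grasp_force: 0.0
```

```bash
python3 - <<'E'
from h import *
im={n:cams.get_image(n)[...,::-1].copy() for n in ("scene","top")}
for n in im: cv2.imwrite(f"pics/{n}11.png",im[n])
s=arm.read_state(); print(s["clock"],s["tcp_pos"],s["wrist_force"],s["opening"])
for n in im:
    for o in ("support_top","bracket","spot","punch","punch_grip","tray","ointment_jar","low_jar","amber_bottle"): print(n,o,pts(n,o,2))
E
```

```text
23.2333 [ 0.43964055 -0.20589327  0.24163424] [ 0.36953796  0.33487169 -0.41770568] 0.0854579493122483
scene support_top [(0.61, array([ 0.502 , -0.2071,  0.0653]))]
scene bracket [(0.86, array([ 0.4995, -0.2051,  0.0146])), (0.39, array([ 0.4891, -0.1718,  0.0115]))]
scene spot []
scene punch [(0.62, array([ 0.5166, -0.4135,  0.0128])), (0.47, array([ 0.699 , -0.1662,  0.0052]))]
scene punch_grip [(0.42, array([ 0.5219, -0.4168,  0.1036]))]
scene tray [(0.62, array([ 0.5053, -0.2085,  0.0039])), (0.29, array([ 0.52  , -0.4168,  0.105 ]))]
scene ointment_jar [(0.83, array([ 0.6973, -0.1675,  0.007 ])), (0.61, array([ 0.4997, -0.209 ,  0.0681]))]
scene low_jar []
scene amber_bottle []
top support_top [(0.93, array([0.3182, 0.4584, 0.0607])), (0.85, array([ 0.4982, -0.2113,  0.0629]))]
top bracket [(0.82, array([ 0.5003, -0.2086,  0.0084])), (0.79, array([0.3221, 0.4589, 0.0007]))]
top spot [(0.83, array([0.3539, 0.5166, 0.0043]))]
top punch []
top punch_grip []
top tray [(0.73, array([ 0.4973, -0.2044,  0.0051])), (0.3, array([0.5438, 0.1141, 0.002 ]))]
top ointment_jar [(0.75, array([ 0.6943, -0.1619,  0.0016]))]
top low_jar [(0.75, array([0.5419, 0.1152, 0.0024])), (0.72, array([0.5198, 0.3342, 0.0018]))]
top amber_bottle [(0.67, array([0.4523, 0.3146, 0.0041]))]
```

The bracket lies flat in the tray with its arm top at z ≈ 0.065. The punch hangs in the stand and the bystanders haven't moved.

```bash
python3 -c "
from plant import arm
print(arm.finish_job())"
```

```text
the job is handed in; nothing more can be done
None
```

I punched the spot once, hung the punch back in its stand, slid the bracket off and laid it flat in the grey tray with its arm up; the jars and bottle stayed put, and I handed the job in at about 23 s (snap judged from wrist force falling to about 5 N, mark itself not inspected, no verdict returned).

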